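# Lock a drawbar pin with its spring cotter

## Task

Lock the drawbar pin in its fork: take the large spring cotter out of the wooden stand and push its straight leg down through the cross hole near the pin's free end, until the bow has snapped over the pin and the cotter sits fully home. Leave the small cotter standing in the stand.

Things in the scene. Friction and masses are not known exactly. Their poses are not given: they have to be found in the camera images.
- pin_hole (a point): mouth centre of the upright cross hole, on top of the level 40 mm steel pin, 95 mm above the bench. Hole 13 mm wide, right through, countersunk at 45 degrees to 26 mm. Own x: along the pin, from its free end (26 mm off at -x) to the fixed grey fork (from 38 mm off at +x, 103 mm high); y: across the pin; z: up. Free below down to the bench.
- big_cotter_coil (a point): centre of the double coil (36 mm across, 16 mm thick) topping the large spring cotter: 8 mm steel wire, 143 mm tall, 120 g, upright. Grip it here across its flat sides. Own y: coil's axis (the 16 mm); z: up along the leg; x: from leg to bow. Fully home, on either side of the pin, its y lies along the pin and this point 52 mm above pin_hole, where the bow's upper end stops it.
- big_cotter_foot (a point): rounded lower end of the large cotter's straight leg (8 mm thick); same axes as the coil. The leg's centre line runs straight up z from here; the coil's centre is 125 mm up and 14 mm out on x. The bow, the curved springy leg, lies in the same plane on the +x side; its tip is 12 mm higher than the foot and 28 mm out.
- big_cotter_bow (a joint): opening angle of the large cotter's bow about its coil: 0 relaxed (it narrows to a 7 mm gap beside the leg), about 0.09 rad while it is forced over the pin's widest part, which takes a push down of 4 to 12 N, and near 0 again once snapped round the pin. Let go, the cotter has some play and may lean 10 degrees in its own plane.
- clip_stand: fixed wooden stand, 176 x 42 mm, 51 mm high; origin under its middle, x along its length. Two slots in line along x, 100 mm apart, hold one cotter each, its flat along x; which is in which varies. The cotters' feet stand 45 mm deep: lift one 50 mm straight up to free it.
- small_cotter_coil (a point): coil centre of the small spring cotter (6 mm wire, 96 mm tall, coil 26 mm across and 12 mm thick) in the stand's other slot; same axes as the large one's. It is for a thinner pin: leave it.
There are look-alikes about, which are no part of the job. What is shaped like the part that bears big_cotter_coil but turquoise is not meant.

How it is judged:
By the outcome, as a careful person would: the job done as asked, in the order asked, and still so for the second after the job is handed in, with the robot touching nothing.
It also fails if it takes over 40 s, if anything falls off the work surface, if the arm or the gripper's body presses on something with over 40 N, if the wrist force passes 120 N, or if a joint passes its speed limit or range.

## Robot

A 6-joint arm with a two-finger parallel gripper is mounted at the origin on a cart in front of the work surface, level with it; the furniture and walls round the work are solid. World frame = base frame: x ahead of the robot, y to its left, z up, the work surface at z = 0. Lengths are in m, angles in rad, forces in N, time in s.
With the tool pointing down it reaches from about 0.3 to 0.85 m from the base axis. Payload 4.2 kg.
Tool frame: the origin (TCP) lies at the very end of the fingers, on their centre line; the grasp point (between the pads) lies 19 mm behind it; z points along the fingers, y is the line along which they close (so a half turn about z gives the same grasp; the last joint's range is limited). The gripper opens to 91 mm and grips with 3 to 60 N. Pads are 32 mm wide; open, the fingers measure 118 mm over their backs; the gripper's body (76 mm by 178 mm) begins 60 mm behind the grasp point.
Start: joints at [1.246, 0.32, 1.565, -0, 1.257, -0.02], TCP at [0.173, 0.549, 0.214] pointing down, gripper open.
Joint ranges: [-3.11, 3.11], [-0.84, 2.01], [0.21, 2.61], [-1.34, 4.49], [0.05, 2.63], [-2.56, 2.56]. Speed limits (rad/s): [2.57, 2.57, 3.14, 3.14, 3.14, 3.14].

## Interface

Orientations are given as a unit quaternion [w, x, y, z].
In Python, from station import arm gives the robot as it stands.
- The arm moves only by the tool play_rows, never from a script. Its argument "plan" is text: rows parted by semicolons, each of 5 numbers parted by spaces: the shift along the world's x, y, z in mm, then the turn about the world's z in rad, then the finger opening in mm, from 0 to 91.2. In form: dx dy dz turn claw; .... A call has 1 to 10 rows; each row is the pose to reach, as a shift and turn from the pose commanded when the call began; what a row does not reach only later rows make up. A row lasts 1/12 s, in which the tool goes at most 41.7 mm and 7.16 degrees, less where a joint would pass 70% of its speed; a pose out of reach is approached as far as the arm can. A call with a gripper value outside its range is refused whole. The fingers move at their own pace and stop on an object; "force" is the grip in N (left out, the last holds). Time passes only in rows, so rows that repeat a pose let the fingers close. It gives the time, the measured TCP pose, the force, the opening and the grip force at its end, in the units of the state.
- arm.get_obs(): the state, without advancing time (a new reading comes with each control period).
- arm.grab_frame(name): name is "side" or "top" or "wrist"; returns (picture, depth): 400x640x3 uint8, red, green, blue; 400x640 float32, m along the optical axis (not along the pixel's ray), 0 where there is no reading.
- arm.calibration(name): a dict with "camera_matrix" (3x3 intrinsics, pixels), "world_to_cam" (4x4, takes a point from world to camera coordinates). Camera axes: x right, y up, looking along -z (the intrinsics and any distortion apply to the point x, -y, -z); pixel columns grow to the right and rows downward; lengths in m; the calibration is good to about 2 mm. The wrist camera is an equidistant fisheye: a pixel r from the principal point sees the ray r / f radians off the axis. A picture is of the moment at which its call begins: read the wrist's pose just before it. calibration takes no time and is no camera call; for the wrist camera it gives the pose at the moment of the call.
- arm.finish_job(): hands the job in; it is judged then, once.
The state is a dict: "clock": time; "joint_pos": joint angles; "qd": joint speeds; "joint_efforts": joint torques, N m; "tool_pos": TCP position; "orientation": TCP orientation; "wrist_force": force on the tool from outside, world axes, zero at the start; "ft_torque": the same for the moment, N m; "grip_width": finger opening in m; "grasp_force": force on a finger pad.
Only numpy, scipy, OpenCV 4.12 (cv2) and the standard library are available. Lean on these libraries where they do the work, as an engineer would, in place of code of your own. Each camera call takes 0.05 s, during which the arm holds its last target. There are 200 camera calls.

## Working session

There is one attempt and no reset: what is moved stays moved. The work goes in short steps, Python scripts to look and compute and a tool call to move; the robot and the scene stay as the last step left them, time stands still between calls to the robot, and variables do not carry over. Pictures are saved under pics/ and viewed, at most 12 in all, crops included, and the job is handed in when it is done.

Besides the shell and the picture viewer there is one more tool, called after "Call:" in YAML: its name, and indented under it one key for each argument. play_rows: Moves the arm, as the interface text tells. Its arguments: {"type":"object","properties":{"plan":{"type":"string"},"force":{"type":"number"}},"required":["plan"]}

```bash
mkdir -p pics
cat > h.py <<'E'
import numpy as np, cv2
from station import arm
def snap(n):
    c=arm.calibration(n); p,d=arm.grab_frame(n); np.savez(f'pics/{n}.npz',p=p,d=d,K=c['camera_matrix'],T=c['world_to_cam']); return p,d
def load(n):
    z=np.load(f'pics/{n}.npz'); return z['p'],z['d'],z['K'],z['T']
def cam2w(T,pc): return (np.linalg.inv(T)@np.append(pc,1))[:3]
def px2w(n,u,v,dep=None,z=None):
    p,d,K,T=load(n)
    r=np.array([(u-K[0,2])/K[0,0],-(v-K[1,2])/K[1,1],-1.])
    if z is not None:
        o=cam2w(T,np.zeros(3)); w=cam2w(T,r)-o; return o+w*(z-o[2])/w[2]
    if dep is None: dep=d[int(round(v)),int(round(u))]
    return cam2w(T,r*dep)
def w2px(n,X):
    p,d,K,T=load(n); c=T@np.append(X,1); return np.array([K[0,0]*c[0]/-c[2]+K[0,2],K[1,1]*-c[1]/-c[2]+K[1,2]])
def crop(n,u0,v0,u1,v1,s,name):
    p=load(n)[0][v0:v1,u0:u1,::-1]; cv2.imwrite(f'pics/{name}.png',cv2.resize(p,None,fx=s,fy=s,interpolation=cv2.INTER_CUBIC))
E
python3 - <<'E'
from h import *
a=snap('top')[0];b=snap('side')[0]
cv2.imwrite('pics/a.png',a[:,:,::-1]);cv2.imwrite('pics/b.png',b[:,:,::-1])
for n in('top','side'):
    c=arm.calibration(n);print(c)
E
```

```text
{'camera_matrix': array([[421.08640147,   0.        , 325.44005789],
       [  0.        , 421.08640147, 193.71305805],
       [  0.        ,   0.        ,   1.        ]]), 'world_to_cam': array([[ 0.0027286 , -0.99997604, -0.0063625 ,  0.03717595],
       [ 0.98536221,  0.00160411,  0.17046624, -0.51470023],
       [-0.17045195, -0.0067345 ,  0.98534298, -1.30930742],
       [ 0.        ,  0.        ,  0.        ,  1.        ]])}
{'camera_matrix': array([[463.5943587 ,   0.        , 307.20569147],
       [  0.        , 463.5943587 , 197.46066338],
       [  0.        ,   0.        ,   1.        ]]), 'world_to_cam': array([[-0.9770753 , -0.21276094, -0.00752548,  0.50875714],
       [ 0.11477268, -0.55619095,  0.82309104, -0.13768645],
       [-0.17930723,  0.80335821,  0.56785959, -1.21775786],
       [ 0.        ,  0.        ,  0.        ,  1.        ]])}
```

View pics/a.png

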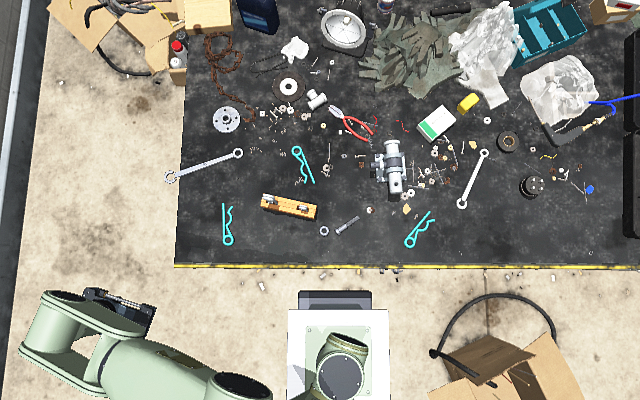

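View pics/b.png

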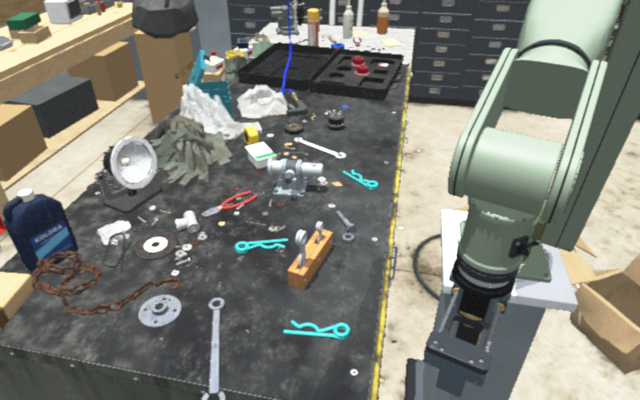

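The stand is at top (290,207) and side (312,258), with two grey cotters in it. The pin and fork are at top (394,170) and side (296,175). The cotters lying flat are turquoise, so they are look-alikes and not meant. Next I take enlarged crops.

Run:
```python
from h import *
crop('top',250,130,430,230,4,'c0')
crop('side',250,150,370,290,4,'d')
a=cv2.imread('pics/c0.png');cv2.imwrite('pics/c.png',a)
```

```text
(no output)
```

View pics/c.png

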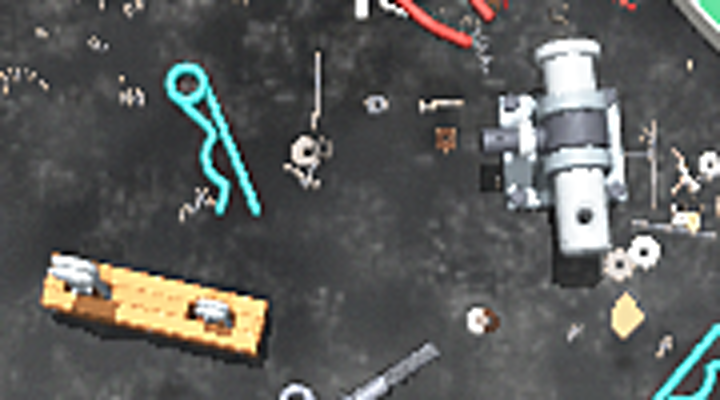

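View pics/d.png

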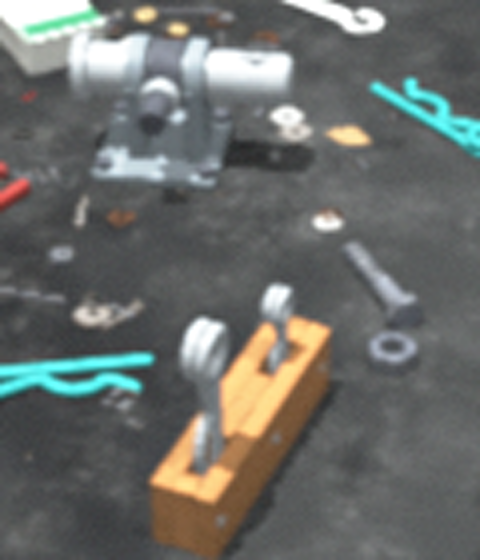

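Run:
```python
from h import *
np.set_printoptions(precision=4,suppress=True)
print('hole',px2w('top',396,184,z=.095), px2w('top',396,184))
print('holeside',px2w('side',250+257/4,150+62/4,z=.095))
print('pin far',px2w('top',250+571/4,130+45/4,z=.095),'free',px2w('top',250+585/4,130+250/4,z=.095))
print('coil top',px2w('top',268.5,198,z=.14),'side',px2w('side',250+206/4,150+347/4,z=.131))
print('small',px2w('top',250+212/4,130+308/4,z=.09),'side',px2w('side',250+278/4,150+303/4,z=.09))
# stand corners
for u,v in[(55,253),(268,297),(260,340),(43,300)]: print('corner',px2w('top',250+u/4,130+v/4,z=.051))
print(arm.get_obs())
print(arm.calibration('wrist'))
```

```text
hole [ 0.5368 -0.1808  0.095 ] [ 0.5433 -0.1863  0.0617]
holeside [ 0.5352 -0.1696  0.095 ]
pin far [ 0.6743 -0.1741  0.095 ] free [ 0.51   -0.1809  0.095 ]
coil top [0.4848 0.2074 0.14  ] side [0.4876 0.2089 0.131 ]
small [0.465  0.1072 0.09  ] side [0.4647 0.1091 0.09  ]
corner [0.5146 0.2358 0.051 ]
corner [0.4794 0.065  0.051 ]
corner [0.4449 0.0712 0.051 ]
corner [0.4766 0.2443 0.051 ]
{'clock': 0.1, 'joint_pos': array([ 1.246 ,  0.3202,  1.5655, -0.    ,  1.2574, -0.02  ]), 'qd': array([-0.0007, -0.0016, -0.0043, -0.0008, -0.    , -0.0027]), 'joint_efforts': array([ -0.0007, -41.3335, -23.2509,   0.0728,   0.0422,  -0.0001]), 'tool_pos': array([0.1724, 0.5481, 0.2132]), 'orientation': array([-0.0001,  0.1518,  0.9884, -0.0007]), 'wrist_force': array([ 0.5501, -0.1071,  0.1239]), 'ft_torque': array([ 0.0036,  0.0184, -0.0185]), 'grasp_force': 0.0, 'grip_width': 0.0913366793240236}
{'camera_matrix': array([[309.7069,   0.    , 322.6516],
       [  0.    , 309.7069, 202.6512],
       [  0.    ,   0.    ,   1.    ]]), 'world_to_cam': array([[ 0.3005,  0.9538, -0.0024, -0.5745],
       [-0.9183,  0.2887, -0.2709,  0.0308],
       [-0.2577,  0.0837,  0.9626, -0.3912],
       [ 0.    ,  0.    ,  0.    ,  1.    ]])}
```

Call:
play_rows:
  plan: "290 -310 40 -1.2 91;290 -310 40 -1.2 91;290 -310 40 -1.2 91;290 -310 40 -1.2 91;290 -310 40 -1.2 91;290 -310 40 -1.2 91;290 -310 40 -1.2 91;290 -310 40 -1.2 91;290 -310 40 -1.2 91;290 -310 40 -1.2 91"
  force: 60

```text
clock: 0.93
tool_pos: [0.4568, 0.2437, 0.253]
orientation: [-0.0, 0.685, 0.728, -0.0]
wrist_force: [0.2, 0.6, 0.9]
grip_width: 0.091
grasp_force: 0.0
```

Call:
play_rows:
  plan: "25 -30 0 -0.13 91;25 -30 0 -0.26 91;25 -30 0 -0.26 91;25 -30 0 -0.26 91"

```text
clock: 1.27
tool_pos: [0.4807, 0.2153, 0.2526]
orientation: [-0.0, 0.772, 0.636, -0.001]
wrist_force: [-0.0, 0.4, 0.8]
grip_width: 0.0909
grasp_force: 0.0
```

```bash
cat >> h.py <<'E'
def wproj(X):
    p,d,K,T=load('wrist'); c=T@np.append(X,1); v=np.array([c[0],-c[1]]); r=np.hypot(*v); th=np.arctan2(r,-c[2]); return K[:2,2]+v/r*th*K[0,0]
def wray(u,v,z):
    p,d,K,T=load('wrist'); q=(np.array([u,v])-K[:2,2])/K[0,0]; th=np.hypot(*q); s=np.sin(th)/th
    o=cam2w(T,np.zeros(3)); w=cam2w(T,np.array([q[0]*s,-q[1]*s,-np.cos(th)]))-o; return o+w*(z-o[2])/w[2]
E
python3 - <<'E'
from h import *
p=snap('wrist')[0]; print(arm.get_obs()['tool_pos'])
cv2.imwrite('pics/w1.png',p[:,:,::-1])
print(wproj([.487,.208,.131]),wproj([.4647,.108,.09]))
E
```

```text
[0.4803308  0.2158729  0.25268873]
[330.1486683  203.38261909] [326.42448327 275.02373975]
```

View pics/w1.png

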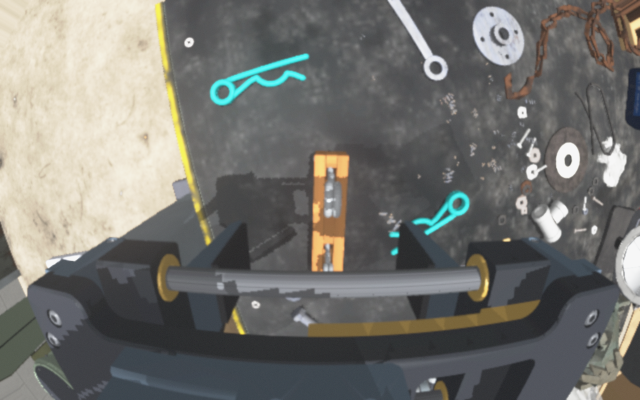

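Run:
```python
from h import *
crop('wrist',290,140,370,280,4,'w1c')
```

```text
(no output)
```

View pics/w1c.png

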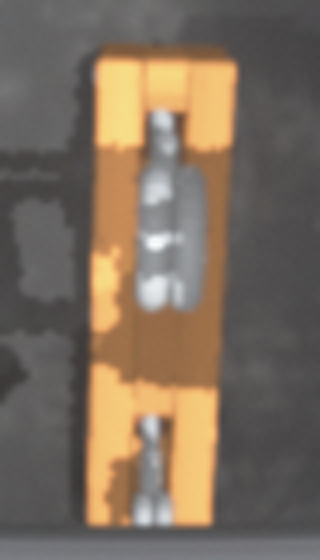

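Run:
```python
from h import *
np.set_printoptions(precision=4,suppress=True)
P=lambda X:(wproj(X)-[290,140])*4
c=wray(290+171/4,140+238/4,.133);print('coil',c)
e=np.array([.191,.982,0])
a=wray(290+97/4,140+60/4,.051);b=wray(290+237/4,140+62/4,.051);a2=wray(290+87/4,140+520/4,.051);print('stand edge',a,b,a2)
for s in(1,-1):
  for z in(.131,.1,.051): print('leg',s,z,P(np.r_[c[:2],z]+14e-3*s*e))
  print('coil edge',P(np.r_[c[:2],.131]+18e-3*s*e))
for z in(.051,.07,.09,.11):print('+28bow',z,P(np.r_[c[:2],z]+e*14e-3),P(np.r_[c[:2],z]+e*18e-3))
p,d,K,T=load('wrist');print(d[150:262:6,330])
print('view along strand', [wray(290+162/4,140+v/4,.051) for v in(110,165)])
```

```text
coil [0.4903 0.2119 0.133 ]
stand edge [0.4771 0.2485 0.051 ] [0.5185 0.24   0.051 ] [0.4431 0.0981 0.051 ]
leg 1 0.131 [171.172  179.7979]
leg 1 0.1 [167.4196 154.6985]
leg 1 0.051 [162.7015 123.2744]
coil edge [171.2869 163.5612]
leg -1 0.131 [170.2655 290.5987]
leg -1 0.1 [166.7233 256.119 ]
leg -1 0.051 [162.2225 212.5668]
coil edge [170.1229 305.9707]
+28bow 0.051 [162.7015 123.2744] [162.762  110.3117]
+28bow 0.07 [164.3831 134.4575] [164.4527 120.8384]
+28bow 0.09 [166.3499 147.5608] [166.4311 133.1777]
+28bow 0.11 [168.5537 162.2743] [168.6494 147.0404]
[0.4163 0.3709 0.3733 0.3974 0.3618 0.3524 0.2906 0.2871 0.2861 0.2861
 0.2884 0.2959 0.3944 0.3962 0.3992 0.3997 0.4373 0.4527 0.45  ]
view along strand [array([0.4935, 0.2297, 0.051 ]), array([0.4903, 0.213 , 0.051 ])]
```

Run:
```python
from h import *
np.set_printoptions(precision=1,suppress=True)
P=lambda X:(w2px('side',X)-[250,150])*4
c=np.array([.4885,.2095,0]);e=np.array([.191,.982,0])
for s in(14,0,-14,-10,8):print(s,[P(c+[0,0,z]+s*1e-3*e) for z in(.131,.11,.09,.07,.051)])
crop('side',285,215,335,285,10,'s2')
```

```text
14 [array([194.2, 362. ]), array([194.9, 390.2]), array([195.5, 416.4]), array([196.1, 442.2]), array([196.7, 466.1])]
0 [array([204.2, 347.4]), array([204.8, 375.5]), array([205.3, 401.7]), array([205.8, 427.3]), array([206.2, 451.2])]
-14 [array([214. , 333.2]), array([214.5, 361.2]), array([214.9, 387.2]), array([215.3, 412.8]), array([215.6, 436.5])]
-10 [array([211.2, 337.3]), array([211.7, 365.2]), array([212.1, 391.3]), array([212.6, 416.9]), array([213. , 440.7])]
8 [array([198.5, 355.7]), array([199.1, 383.9]), array([199.7, 410.1]), array([200.3, 435.8]), array([200.8, 459.7])]
```

View pics/s2.png

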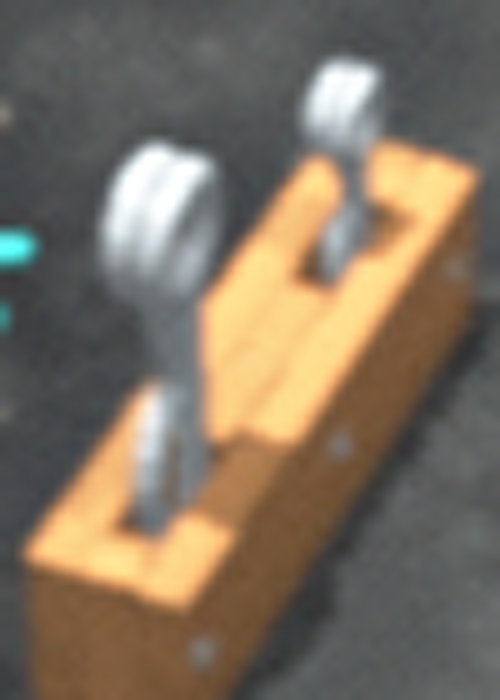

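The coil at side crop (160,220) is large and its straight leg is on the right (bench −y). The bulging bow is on the left (+y). The small cotter is the one behind. So the left or near cotter is big_cotter, with own x at about 79°. I go down and grip it.

Call:
play_rows:
  plan: "9 -5 -30 0 91;9 -5 -70 0 91;9 -5 -110 0 91;9 -5 -141 0 91;9 -5 -141 0 91;9 -5 -141 0 14;9 -5 -141 0 14;9 -5 -141 0 14;9 -5 -141 0 14;9 -5 -141 0 14"
  force: 60

```text
clock: 2.15
tool_pos: [0.4909, 0.2111, 0.1138]
orientation: [0.001, 0.772, 0.635, 0.002]
wrist_force: [0.9, -0.2, -0.4]
grip_width: 0.0607
grasp_force: 0.0
```

Call:
play_rows:
  plan: "0 0 0 0 10;0 0 0 0 10;0 0 0 0 10;0 0 0 0 10"

```text
clock: 2.48
tool_pos: [0.49, 0.2105, 0.1122]
orientation: [0.0, 0.772, 0.635, 0.0]
wrist_force: [-0.4, -0.2, -0.1]
grip_width: 0.0337
grasp_force: 0.0
```

Call:
play_rows:
  plan: "0 0 0 0 10;0 0 0 0 10;0 0 0 0 10;0 0 0 0 10;0 0 0 0 10;0 0 0 0 10"

```text
clock: 2.98
tool_pos: [0.4899, 0.2106, 0.112]
orientation: [0.0, 0.772, 0.635, -0.0]
wrist_force: [0.7, -0.5, -0.6]
grip_width: 0.0158
grasp_force: 60.0
```

Call:
play_rows:
  plan: "0 0 30 0 10;0 0 65 0 10;0 0 100 0 10;0 -10 140 0 10;10 -45 145 0.05 10;15 -85 145 0.1 10;20 -125 145 0.15 10;25 -165 145 0.2 10;30 -205 145 0.23 10;35 -245 145 0.23 10"

```text
clock: 3.82
tool_pos: [0.5246, -0.0363, 0.257]
orientation: [-0.0, 0.694, 0.72, 0.0]
wrist_force: [0.5, -0.2, -1.4]
grip_width: 0.0159
grasp_force: 60.0
```

Call:
play_rows:
  plan: "5 -40 0 0 10;10 -80 0 0 10;12 -120 0 0 10;12 -160 0 0 10;12 -190 0 0 10;12 -190 0 0 10;12 -190 0 0 10"

```text
clock: 4.4
tool_pos: [0.5365, -0.2256, 0.2563]
orientation: [-0.001, 0.695, 0.719, 0.0]
wrist_force: [-0.5, 0.2, -1.6]
grip_width: 0.0161
grasp_force: 60.0
```

Run:
```python
from h import *
np.set_printoptions(precision=4,suppress=True)
o=arm.get_obs();print(o['tool_pos'],o['orientation'],o['grip_width'])
p=snap('wrist')[0];s=snap('side')[0];t=snap('top')[0]
print(wproj([.537,-.178,.095]))
tc=o['tool_pos'];print('foot side px',w2px('side',tc+[0,-.014,-.106]),'coil',w2px('side',tc+[0,0,.019]),w2px('side',np.array([.537,-.178,.095])))
W=p[:,:,::-1]; S=s[:,:,::-1]
cv2.imwrite('pics/m.png',W)
```

```text
[ 0.5365 -0.2256  0.2563] [-0.0007  0.6953  0.7187  0.    ] 0.01606444987424274
[324.175  145.0381]
foot side px [318.4213 138.4537] coil [317.7531 101.9019] [314.2183 164.0425]
```

View pics/m.png

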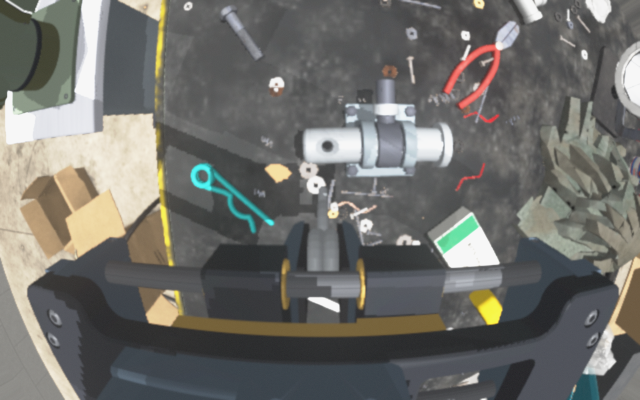

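The hole is at wrist (328,146), and the pin runs level in the image. The cotter is held in the pads, with the bow tip near (323,195). I take one composite crop for precision.

Run:
```python
from h import *
np.set_printoptions(precision=4,suppress=True)
z=np.zeros((600,800,3),np.uint8)
w=load('wrist')[0][115:235,290:370,::-1];s=load('side')[0][90:190,280:360,::-1]
z[:600,:400]=cv2.resize(w,(400,600),interpolation=cv2.INTER_CUBIC)
z[:500,400:]=cv2.resize(s,(400,500),interpolation=cv2.INTER_CUBIC)
cv2.imwrite('pics/n.png',z)
print('hole',wray(328,146,.095),'pin line',[wray(u,146,.095) for u in(305,450)])
```

```text
hole [ 0.5411 -0.1789  0.095 ] pin line [array([ 0.5165, -0.1796,  0.095 ]), array([ 0.6793, -0.1707,  0.095 ])]
```

View pics/n.png

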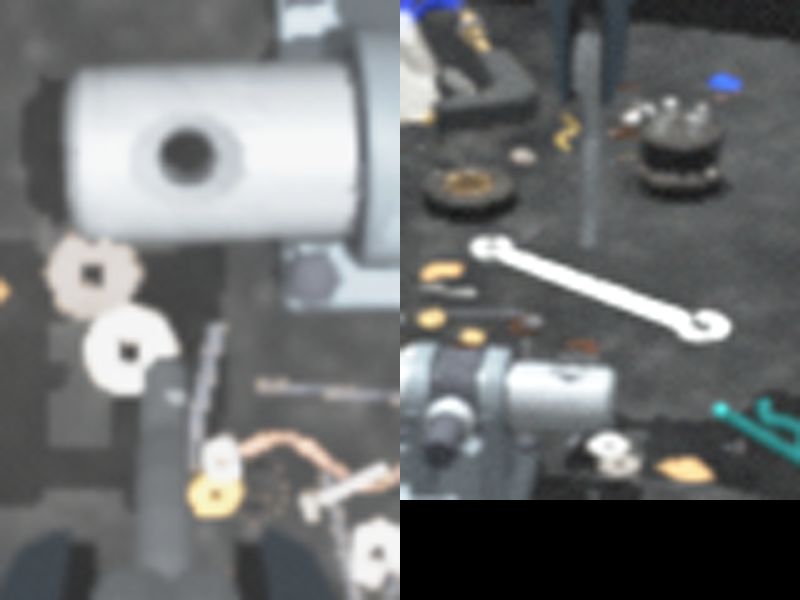

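Run:
```python
from h import *
np.set_printoptions(precision=4,suppress=True)
W=lambda u,v,z:wray(290+u/5,115+v/5,z)
print('hole',W(187,160,.095),'bore',W(187,155,.09))
for v,z in((67,.075),(237,.075)):print('edge',W(80,v,z),W(345,v,z), np.degrees(np.arctan2(*(W(345,v,z)-W(80,v,z))[[1,0]])))
print('bowtip',W(164,375,.160),'strip',W(163,440,.16))
p,d,K,T=load('wrist');print('cam',cam2w(T,np.zeros(3)),'view',-T[2,:3])
print('d bow',d[115+80,290+33],d[115+100,290+33])
print('side hole',px2w('side',280+171/5,90+372/5,z=.095))
# side: line through foot at z=.150
print('side foot',px2w('side',280+188/5,90+240/5,z=.153))
# top cam
crop('top',376,140,416,200,10,'t2')
```

```text
hole [ 0.5405 -0.18    0.095 ] bore [ 0.5406 -0.1794  0.09  ]
edge [ 0.5161 -0.1614  0.075 ] [ 0.5759 -0.1591  0.075 ] 2.1527858492103054
edge [ 0.517  -0.2003  0.075 ] [ 0.5778 -0.1982  0.075 ] 2.0194498814503605
bowtip [ 0.5366 -0.2122  0.16  ] strip [ 0.5368 -0.2241  0.16  ]
cam [ 0.5344 -0.1491  0.4267] view [ 0.009  -0.2695 -0.963 ]
d bow 0.2607591 0.2180929
side hole [ 0.5366 -0.1759  0.095 ]
side foot [ 0.5386 -0.2369  0.153 ]
```

View pics/t2.png

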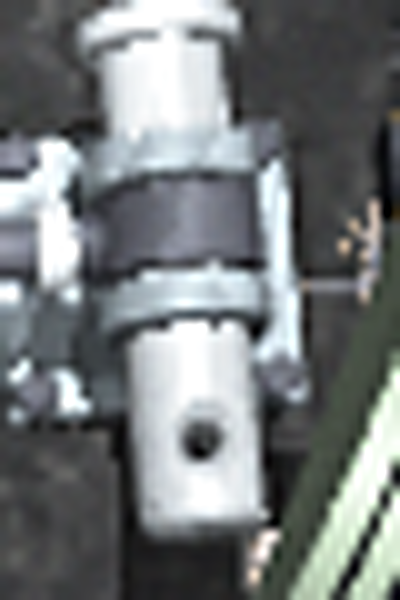

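Call:
play_rows:
  plan: "2 30 -10 0 10;2.5 60 -25 0 10;2.5 61.5 -40 0 10;2.5 61.5 -40 0 10;2.5 61.5 -40 0 10"

```text
clock: 4.97
tool_pos: [0.5392, -0.1616, 0.217]
orientation: [-0.0, 0.693, 0.721, -0.0]
wrist_force: [0.5, 0.4, -1.5]
grip_width: 0.0161
grasp_force: 60.0
```

Run:
```python
from h import *
np.set_printoptions(precision=4,suppress=True)
o=arm.get_obs();print(o['tool_pos'],o['orientation'],o['grip_width'])
snap('wrist');snap('side');snap('top')
tc=o['tool_pos'];print('foot side px',w2px('side',tc+[0,-.014,-.106]),'wrist foot',wproj(tc+[0,-.014,-.106]),'bowtip',wproj(tc+[0,.014,-.094]),'hole',wproj([.539,-.18,.095]))
z=np.zeros((600,800,3),np.uint8)
w=load('wrist')[0][155:255,285:365,::-1];s=load('side')[0][115:190,280:360,::-1];t=load('top')[0][150:200,360:440,::-1]
z[:500,:400]=cv2.resize(w,(400,500),interpolation=cv2.INTER_CUBIC)
z[:375,400:]=cv2.resize(s,(400,375),interpolation=cv2.INTER_CUBIC)
z[375:600,400:760]=cv2.resize(t,(360,225),interpolation=cv2.INTER_CUBIC)
cv2.imwrite('pics/q.png',z)
```

```text
[ 0.5392 -0.1616  0.217 ] [-0.0004  0.6934  0.7206 -0.0003] 0.016065812988735443
foot side px [313.3401 159.7762] wrist foot [321.6669 216.0416] bowtip [322.8159 189.9739] hole [321.3295 215.2394]
```

View pics/q.png

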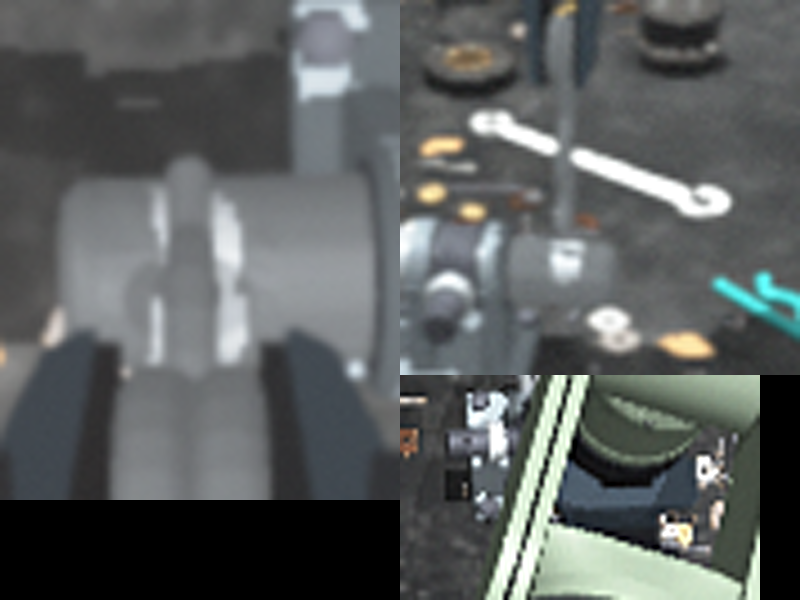

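Call:
play_rows:
  plan: "0.5 -3.5 0 0 10;0.5 -3.5 -5 0 10;0.5 -3.5 -12 0 10;0.5 -3.5 -18 0 10;0.5 -3.5 -24 0 10;0.5 -3.5 -28 0 10;0.5 -3.5 -28 0 10"

```text
clock: 5.7
tool_pos: [0.5392, -0.1662, 0.1876]
orientation: [-0.001, 0.694, 0.72, -0.001]
wrist_force: [-0.7, 0.1, -1.4]
grip_width: 0.0153
grasp_force: 60.0
```

Call:
play_rows:
  plan: "0 0 -6 0 10;0 0 -12 0 10;0 0 -18 0 10;0 0 -24 0 10;0 0 -28 0 10;0 0 -32 0 10;0 0 -36 0 10"

```text
clock: 6.28
tool_pos: [0.5402, -0.1658, 0.1532]
orientation: [-0.0, 0.694, 0.72, 0.001]
wrist_force: [0.4, 3.3, 0.1]
grip_width: 0.0159
grasp_force: 60.0
```

Call:
play_rows:
  plan: "0 0 -3 0 10;0 0 -6 0 10;0 0 -9 0 10;0 0 -12 0 10;0 0 -15 0 10;0 0 -18 0 10;0 0 -20 0 10;0 0 -22 0 10;0 0 -22 0 10"

```text
clock: 7.03
tool_pos: [0.5399, -0.1668, 0.1304]
orientation: [0.0, 0.694, 0.72, -0.0]
wrist_force: [0.2, 2.6, -6.0]
grip_width: 0.0159
grasp_force: 60.0
```

Call:
play_rows:
  plan: "0 0 -1 0 10;0 0 -2 0 10;0 0 -3 0 10;0 0 -3 0 10"

```text
clock: 7.37
tool_pos: [0.5402, -0.1667, 0.1284]
orientation: [0.001, 0.694, 0.72, 0.0]
wrist_force: [-0.8, 1.9, -1.4]
grip_width: 0.0157
grasp_force: 60.0
```

Call:
play_rows:
  plan: "0 0 -0.7 0 10;0 0 -1.4 0 10;0 0 -2 0 10;0 0 -2 0 10"

```text
clock: 7.7
tool_pos: [0.5404, -0.1666, 0.1278]
orientation: [0.001, 0.694, 0.72, 0.0]
wrist_force: [-1.7, 2.2, 8.0]
grip_width: 0.0158
grasp_force: 60.0
```

It bottoms out with +8 N at TCP z 0.128, which is the home height. I release and lift away.

Call:
play_rows:
  plan: "0 0 1 0 16;0 0 1 0 50;0 0 1 0 50;0 0 1 0 50;0 0 1 0 50;0 0 1 0 50;0 0 1 0 50;0 0 1 0 50;0 0 1 0 50"

```text
clock: 8.45
tool_pos: [0.54, -0.1665, 0.127]
orientation: [0.0, 0.694, 0.72, -0.0]
wrist_force: [-0.2, 0.8, -0.0]
grip_width: 0.0503
grasp_force: 0.0
```

Call:
play_rows:
  plan: "0 0 10 0 60;0 0 30 0 60;0 0 60 0 60;0 0 100 0 60;0 0 130 0 60;0 -40 130 0 60;0 -80 130 0 60;0 -80 130 0 60;0 -80 130 0 60"

```text
clock: 9.2
tool_pos: [0.5397, -0.2479, 0.2575]
orientation: [0.0, 0.695, 0.719, 0.0]
wrist_force: [-1.0, 0.6, -0.1]
grip_width: 0.0602
grasp_force: 0.0
```

Run:
```python
from h import *
snap('wrist');snap('side')
z=np.zeros((600,800,3),np.uint8)
w=load('wrist')[0][90:190,280:360,::-1];s=load('side')[0][120:270,260:360,::-1]
z[:500,:400]=cv2.resize(w,(400,500),interpolation=cv2.INTER_CUBIC)
z[:600,400:]=cv2.resize(s,(400,600),interpolation=cv2.INTER_CUBIC)
cv2.imwrite('pics/r.png',z)
print((w2px('side',np.array([.540,-.165,.147]))-[260,120])*4+[400,0])
```

```text
[609.40517652 123.46602074]
```

View pics/r.png

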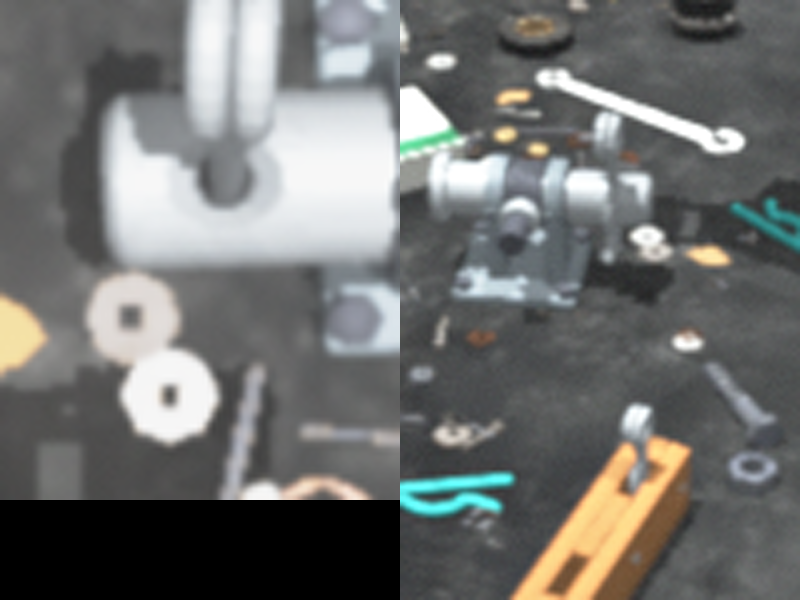

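The leg is in the hole (wrist crop (225,185)), and the coil sits just above the pin at side crop (607,130), about where home predicts. The bow is round the pin's side and the small cotter is still in the stand.

```bash
python3 -c "
from station import arm
print(arm.finish_job())"
```

```text
the job is handed in; nothing more can be done
None
```

The large cotter is home in the pin's cross hole with its bow snapped over the pin, the small cotter is still in the stand, and the job was handed in at about 9 s.

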